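# Snap a hook weight onto the bar of its stand

## Robot

A 7-joint arm with a two-finger parallel gripper is mounted at the origin on a cart in front of the work surface, level with it; the furniture and walls round the work are solid. World frame = base frame: x ahead of the robot, y to its left, z up, the work surface at z = 0. Lengths are in m, angles in rad, forces in N, time in s.
With the tool pointing down it reaches from about 0.425 to 0.925 m from the base axis. Payload 6.8 kg.
Tool frame: the origin (TCP) lies at the very end of the fingers, on their centre line; the grasp point (between the pads) lies 19 mm behind it; z points along the fingers, x is the direction in which the jaws open and shut, and the axes are right-handed (so a half turn about z gives the same grasp; the last joint's range is limited). The gripper opens to 85 mm and grips with 20 to 120 N. Pads are 22 mm wide; open, the fingers measure 114 mm over their backs; the gripper's body (76 mm by 85 mm) begins 54 mm behind the grasp point. The pads swing forward as they close: fully open they stand 13 mm farther back than shut.
Start: joints at [1.123, 0.477, 0.022, 1.555, -0.011, 1.109, -0.083], TCP at [0.225, -0.636, 0.231] pointing down, gripper open.
Joint ranges: [-2.96, 2.96], [-0.34, 2.1], [-1.41, 1.46], [0.24, 2.44], [-1.37, 4.51], [0.17, 1.92], [-2.96, 2.96]. Speed limits (rad/s): [2.39, 2.39, 3.14, 3.14, 3.14, 3.14, 3.14].

## Interface

Orientations are given as a rotation vector (axis times angle).
In Python, from bench import r, grab_frame gives the robot as it stands. The module is installed in compiled form; this text tells all that it offers.
- The arm moves only by the tool send_rows, never from a script. Its argument "series" is a list of rows, each a list of 2 entries, a list of its own where there are three numbers: the shift along the tool's x, y, z in m, then the turn, a rotation vector about the tool's x, y, z in units of 5 degrees (1.0 is 5 degrees). A call has 1 to 20 rows; each row shifts and turns the commanded pose from where the row before left it, along the tool's axes as they then stand; what a row does not reach is not made up. A row lasts 1/8 s, in which the tool goes at most 62.5 mm and 10.7 degrees, less where a joint would pass 70% of its speed; a pose out of reach is approached as far as the arm can. A call is refused whole if a number of a shift passes 0.0625 or a number of a turn 1, either way. A call with a gripper value outside its range is refused whole. "fingers" is the closure in counts, from 0 (fully open) to 255 (shut), set as the call begins (left out, the last holds). The fingers move at their own pace and stop on an object; "grip_force" is the grip in N (left out, the last holds). Time passes only in rows, so rows that do not move let the fingers close. It gives the time, the measured TCP pose, the force and the opening at its end, in the units of the state.
- r.get_obs(): the state, without advancing time (a new reading comes with each control period).
- grab_frame(name): name is "side" or "top"; returns a dict with "frame" (420x560x3 uint8, red, green, blue), "fx", "fy", "cx", "cy" (pixels), "origin" and "rotation" of the camera in the world. Camera axes: x right, y down, z forward; pixel columns grow to the right and rows downward; lengths in m; the calibration is good to about 2 mm. A picture is of the moment at which its call begins. There is no depth.
- r.hand_in(): hands the job in, once; it reports no verdict.
The state is a dict: "clock": time; "joints": joint angles; "qvel": joint speeds; "tau": joint torques, N m; "tcp_pos": TCP position; "orientation": TCP orientation; "contact_force": force on the tool from outside, world axes, zero at the start; "moment": the same for the moment, N m; "grip_width": finger opening in m.
Only numpy, scipy, OpenCV 4.12 (cv2) and the standard library are available. Lean on these libraries where they do the work, as an engineer would, in place of code of your own. Each camera call takes 0.05 s, during which the arm holds its last target.

## Task

Pick up the hook weight, pass its hook over the crossbar of the stand and press down gently until the sprung gate gives way and snaps shut behind the bar. Then pull up lightly against the gate, with about 5 N, to feel that it holds, and let the weight down and leave it hanging freely and upright from the bar. Do not use more than about 20 N on the stand, do not tip the weight over, and leave the other things where they are.

Things in the scene. Friction and masses are not known exactly. Their poses are not given: they have to be found in the camera images.
- hook_weight: Hanging weight with a snap hook, 0.24 to 0.38 kg, stands upright; origin at the centre of its underside, z up. Bottom: steel cylinder 48 mm diameter, 30 mm high. From its top a 9 mm round shank (axis at x = -14 mm) rises, arches over to +x and ends in a tip pointing down (axis at x = +14 mm, lower end z = 76 mm), all in the plane y = 0.
- hook_grip (a point): Middle of the black grip block on top of the hook weight, 142 mm above its underside, axes as the weight's. The block is 16 mm (x) by 22 mm (y), from z = 121 to 155 mm of the weight; the arch's top is just below it.
- hook_mouth (a point): Middle of the open space under the gate, at x = 0, z = 53 mm of the weight, axes as the weight's. The space reaches from z = 30 mm (top of the cylinder) to 76 mm and is bounded by the shank at x = -9.5 mm; its +x side is open, so a bar is let in there, moving the weight along its +x, until the bar lies under the gate.
- hook_throat (a point): Middle of the gate's line, at x = 0, z = 80 mm of the weight, axes as the weight's. Throat between shank and tip: x = -9.5 to +9.5 mm. Above it the inside of the arch is at z = 115 mm in the middle, 111 mm at x = +-5 mm. A bar pushed up through the throat frees the gate when the bar's axis is at about z = 100 to 105 mm, 5 to 9 mm before it meets the arch.
- hook_gate (a joint): Angle of the gate, rad: 0 shut, to 1.6 swung up inside the hook (0.8 to 1.4 as a bar passes). Round bar 6 mm thick, z = 77 to 83 mm of the weight, hinged on the shank at x = -13 mm, shut against the tip. Spring 0.05 N m shut, 0.09 at 1.1 rad: opens at 3 to 10 N, least towards the tip: keep the bar 2 to 5 mm off the middle that way. A stop locks it downward (gives 1 mm in 10 N).
- bar_stand: Stand, fixed: grey plate 75 (x) x 124 (y) x 10 mm, origin at the middle of its underside. Two sleeves (17 mm diameter, to z = 70 mm) at y = +-44 mm hold an upside-down U of 8 mm round bar. Its crossbar runs along y above the origin (x = 0), straight for y = +-38 mm; its axis is 142 to 158 mm above the worktop, set by hand and not measured: feel for it. It does not give.
- reagent_bottle: Bystander: square white plastic bottle 87x86x142 mm; origin under its middle.
- jar_mint_a: Bystander: jar with green cap, 47 mm diameter, 83 mm high; origin under its middle.
- jar_mint_b: Bystander: a second such jar.
- weight_50g: Bystander: small brass weight, 20 mm diameter, 35 mm high; origin under its middle.
- blue_lid: Bystander: blue plastic lid or cup, 71 mm diameter, 35 mm high; origin under its middle.
There are look-alikes about, which are no part of the job. Leave any pink or turquoise look-alike of the hook_weight alone.

How it is judged:
By the outcome, as a careful person would: the job done as asked, in the order asked, and still so for the second after the job is handed in, with the robot touching nothing.
It also fails if it takes over 54 s, if anything falls off the work surface, if the arm or the gripper's body presses on something with over 40 N, if the wrist force passes 120 N, or if a joint passes its speed limit or range.

## Working session

There is one attempt and no reset: what is moved stays moved. The work goes in short steps, Python scripts to look and compute and a tool call to move; the robot and the scene stay as the last step left them, time stands still between calls to the robot, and variables do not carry over. Pictures are saved under pics/ and viewed, and the job is handed in when it is done.

Besides the shell and the picture viewer there is one more tool, called after "Emit:" as name([rows], argument=value, ...), one row to a line, values as JSON. send_rows: Moves the arm, as the interface text tells. Its arguments: {"type":"object","properties":{"series":{"type":"array"},"fingers":{"type":"number"},"grip_force":{"type":"number"}},"required":["series"]}

```bash
mkdir -p pics; ls; python3 - <<'E'
from bench import r, grab_frame
import cv2
o=r.get_obs()
for k,v in o.items(): print(k,v)
for n in("top","side"):
    f=grab_frame(n); cv2.imwrite(f"pics/{n}0.png",f["frame"][:,:,::-1])
    print(n,f["fx"],f["fy"],f["cx"],f["cy"],f["origin"],f["rotation"])
E
```

```text
pics
clock 0.0
joints [ 1.12290981  0.47779824  0.02235272  1.55645501 -0.01148988  1.1093047
 -0.08309459]
qvel [ 1.35738269e-03  9.48202230e-05 -1.17294638e-03  1.91037692e-04
  2.36008854e-04 -1.58866015e-04  2.08658026e-04]
tau [-2.35485422e-04 -5.96464634e+01  1.60795894e+00 -2.81197482e+01
  1.24541923e-02  9.36855358e-03 -8.62024223e-06]
tcp_pos [ 0.22474457 -0.63585463  0.23032572]
orientation [-2.56430938e+00  1.81329910e+00  2.48466476e-03]
contact_force [0.1638359  0.30433701 0.30717118]
moment [-0.01117826 -0.02235385  0.02282253]
grip_width 0.08513714635100922
top 468.6507550760758 468.6507550760758 283.1734083430779 215.92036686903356 [0.5069264  0.08343542 1.03673539] [-2.18932916  2.17728194 -0.0953675 ]
side 513.5230898946684 513.5230898946684 276.5714905649149 208.37682284442116 [0.30620035 0.94237595 0.68827385] [-0.39389856  2.57993213 -1.42690116]
```

View pics/top0.png

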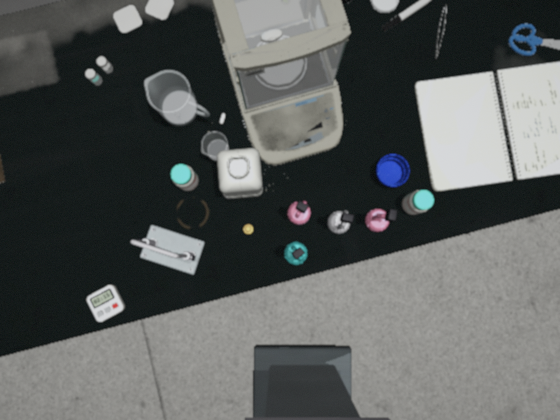

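View pics/side0.png

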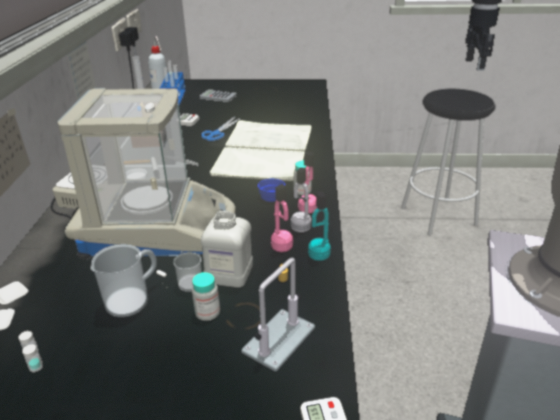

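The top view shows the steel weight at about (340,222), with pink ones at (298,212) and (378,220) and teal at (295,253). The stand is at about (170,250). I'll zoom in next.

```bash
cat > h.py <<'E'
import numpy as np, cv2
from scipy.spatial.transform import Rotation as R
from bench import r, grab_frame
def ray(f,u,v):
    M=R.from_rotvec(f["rotation"]).as_matrix() if np.ndim(f["rotation"])==1 else np.array(f["rotation"])
    d=M@np.array([(u-f["cx"])/f["fx"],(v-f["cy"])/f["fy"],1]); return np.array(f["origin"]),d
def onz(f,u,v,z):
    o,d=ray(f,u,v); return o+d*(z-o[2])/d[2]
def proj(f,p):
    M=R.from_rotvec(f["rotation"]).as_matrix(); c=M.T@(np.array(p)-f["origin"])
    return np.array([f["fx"]*c[0]/c[2]+f["cx"],f["fy"]*c[1]/c[2]+f["cy"]])
def tri(f1,a,f2,b):
    o1,d1=ray(f1,*a);o2,d2=ray(f2,*b); d1/=np.linalg.norm(d1);d2/=np.linalg.norm(d2)
    A=np.stack([d1,-d2],1); s=np.linalg.lstsq(A,o2-o1,rcond=None)[0]
    p,q=o1+s[0]*d1,o2+s[1]*d2; return (p+q)/2,np.linalg.norm(p-q)
def crop(f,name,u0,v0,u1,v1,s):
    im=f["frame"][v0:v1,u0:u1,::-1]; cv2.imwrite(name,cv2.resize(im,None,fx=s,fy=s,interpolation=cv2.INTER_CUBIC))
E
python3 - <<'E'
from h import *
t=grab_frame("top"); s=grab_frame("side")
crop(t,"pics/t1.png",280,190,440,280,5)
crop(t,"pics/t2.png",120,210,220,285,8)
crop(s,"pics/s1.png",255,150,345,270,5)
crop(s,"pics/s2.png",230,250,330,370,5)
import pickle; pickle.dump((t,s),open("f0.pkl","wb"))
E
```

```text
(no output)
```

View pics/t1.png

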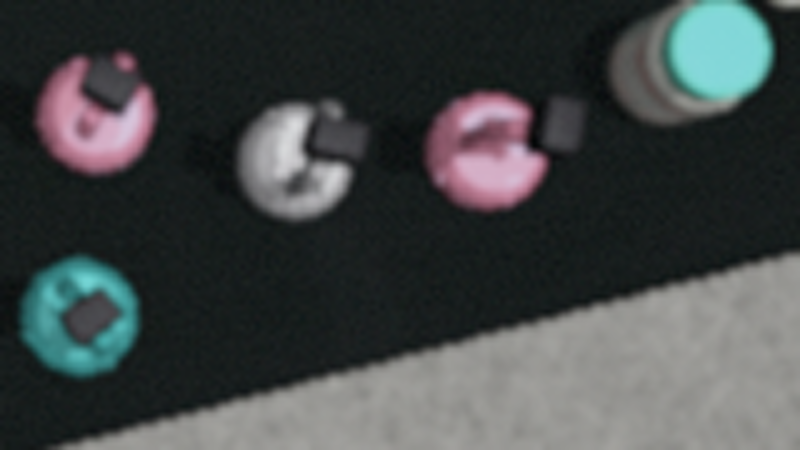

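View pics/t2.png

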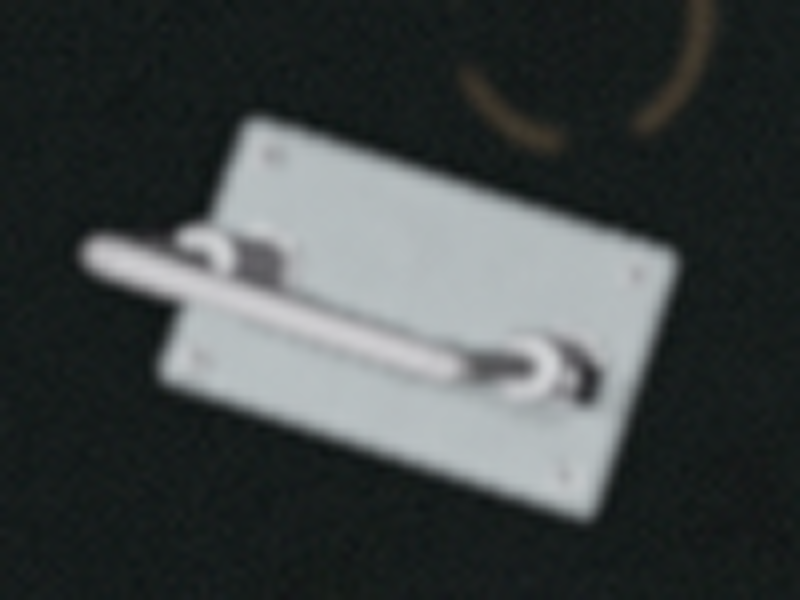

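View pics/s1.png

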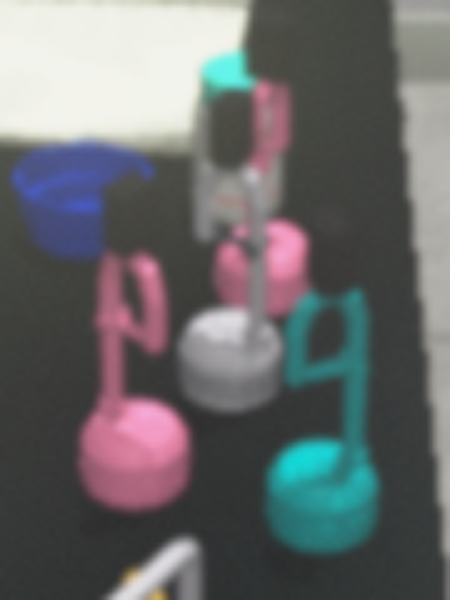

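View pics/s2.png

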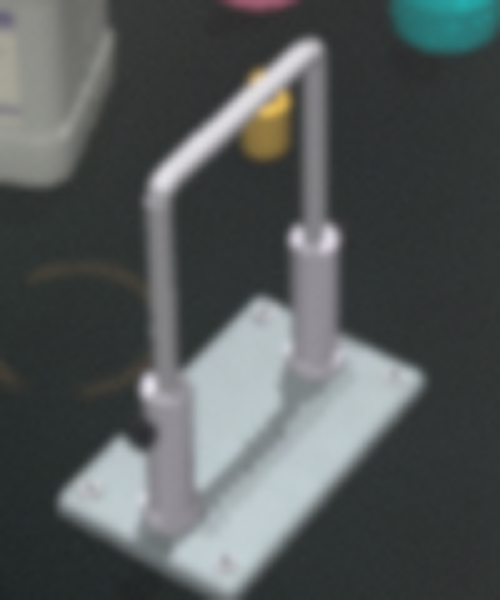

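```bash
python3 - <<'E'
from h import *
import pickle
t,s=pickle.load(open("f0.pkl","rb"))
crop(t,"pics/t3.png",322,200,362,240,15)
crop(s,"pics/s3.png",285,160,325,240,8)
# cylinder mask in top: bright grey
im=t["frame"].astype(int); 
g=im[200:240,322:352]; m=((g.min(2)>85)&(g.max(2)-g.min(2)<40)).astype(np.uint8)
n,l,st,c=cv2.connectedComponentsWithStats(m); print(st,c)
k=1+np.argmax(st[1:,4]); pts=np.argwhere(l==k)[:,::-1]+[322,200]
(cx,cy),rad=cv2.minEnclosingCircle(pts.astype(np.float32)); print(cx,cy,rad, onz(t,cx,cy,.03),onz(t,cx,cy,.0))
# plate
g=im[215:285,120:220]; m=((g.min(2)>110)).astype(np.uint8)
n,l,st,c=cv2.connectedComponentsWithStats(m);print(st)
cn=max(cv2.findContours(m,0,2)[0],key=cv2.contourArea)
# corners from crop: 
for a in [(252,118),(680,255),(592,520),(160,378)]:
    u,v=a[0]/8+120-.5,a[1]/8+210-.5; print(a,onz(t,u,v,.01))
def T(u,v): return (u/8+120-.5,v/8+210-.5)
def S(u,v): return (u/5+230-.5,v/5+250-.5)
print("barA",tri(t,T(100,252),s,S(157,185)))
print("barB",tri(t,T(545,355),s,S(312,45)))
E
```

```text
[[  0   0  30  40 878]
 [  6  11  22  23 314]
 [ 23  11   3   3   8]] [[14.06264237 18.4498861 ]
 [15.47770701 22.63057325]
 [24.125      11.875     ]]
338.5689697265625 221.8103485107422 11.28088665008545 [ 0.57637375 -0.0423945   0.03      ] [ 0.57844324 -0.04614414  0.        ]
[[   0    0  100   70 5001]
 [  11   10   73   49 1999]]
(252, 118) [0.57004974 0.36636721 0.01      ]
(680, 255) [0.53321447 0.24859418 0.01      ]
(592, 520) [0.46118356 0.27112336 0.01      ]
(160, 378) [0.49899894 0.38938638 0.01      ]
barA (array([0.52997063, 0.36103306, 0.15572192]), np.float64(0.0010864123277919665))
barB (array([0.50771738, 0.2595735 , 0.14124788]), np.float64(0.0036874696414916836))
```

View pics/t3.png

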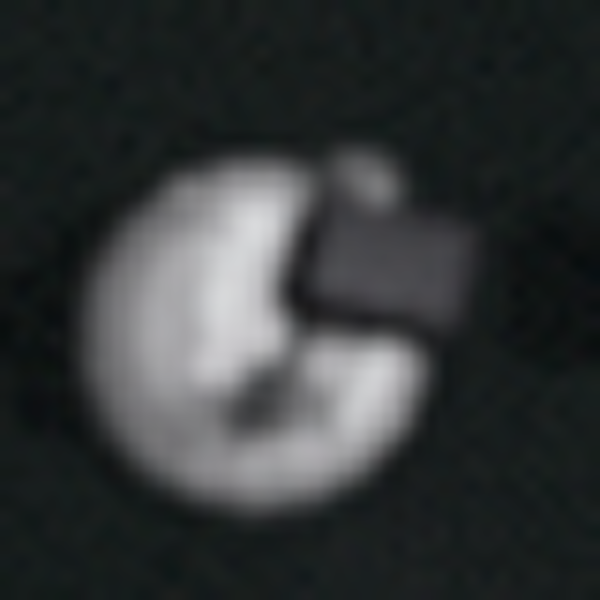

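View pics/s3.png

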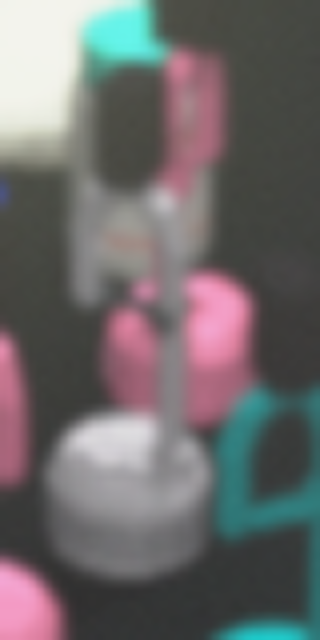

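```bash
python3 - <<'E'
from h import *
import pickle
t,s=pickle.load(open("f0.pkl","rb"))
o=r.get_obs()
print(R.from_rotvec(o["orientation"]).as_matrix().round(3))
def T(u,v,z): return onz(t,u/15+322-.5,v/15+200-.5,z)
c=[T(*a,.155) for a in [(325,205),(480,225),(465,332),(310,312)]]
print(np.round(c,4), "mean",np.mean(c,0))
for i in range(4): d=c[(i+1)%4]-c[i]; print(np.linalg.norm(d[:2]),np.degrees(np.arctan2(d[1],d[0])))
print("cyl", T(257,335,.015), "tiparch", T(370,180,.105), "shankfoot",T(268,400,.032))
def S(u,v): return (u/8+285-.5,v/8+160-.5)
# side: block centre, dark extends u 95-163, v 60-190
o2,d2=ray(s,*S(129,125))
for z in (.13,.138,.142): print("side blk",z,onz(s,*S(129,125),z))
print("side cyl top ctr",onz(s,*S(130,460),.03))
print("shank",onz(s,*S(168,455),.03),"tip",onz(s,*S(85,300),.076))
# bar height: side rays x vertical plane of stand
P=np.array([.5159,.3189,0]); n=np.array([np.cos(np.radians(-17.4)),np.sin(np.radians(-17.4)),0]); yv=np.array([-n[1],n[0],0])
for a in [(180,165),(235,114),(290,63)]:
    oo,d=ray(s,a[0]/5+229.5,a[1]/5+249.5); k=(P-oo)@n/(d@n); p=oo+k*d; print("bar",p,(p-P)@yv)
for a in [(190,285),(300,318),(400,350)]:
    for z in(.146,.152): p=onz(t,a[0]/8+119.5,a[1]/8+209.5,z); print(z,(p-P)@n,(p-P)@yv)
E
```

```text
[[ 0.333 -0.943 -0.   ]
 [-0.943 -0.333  0.001]
 [-0.001  0.    -1.   ]]
[[ 0.5842 -0.0355  0.155 ]
 [ 0.5818 -0.0551  0.155 ]
 [ 0.5682 -0.0531  0.155 ]
 [ 0.5706 -0.0336  0.155 ]] mean [ 0.57620497 -0.04432086  0.155     ]
0.01968324203318691 -97.04921414478517
0.01366891313439937 171.6608471825044
0.01965873892335295 82.95398104309183
0.01366947954202067 -8.236370152405678
cyl [ 0.57735892 -0.04440997  0.015     ] tiparch [ 0.59193416 -0.04830172  0.105     ] shankfoot [ 0.56686288 -0.04381977  0.032     ]
side blk 0.13 [ 0.58307642 -0.05879962  0.13      ]
side blk 0.138 [ 0.57910882 -0.04445289  0.138     ]
side blk 0.142 [ 0.57712502 -0.03727952  0.142     ]
side cyl top ctr [ 0.5762453  -0.03798152  0.03      ]
shank [ 0.56623199 -0.04374314  0.03      ] tip [ 0.59312946 -0.04848394  0.076     ]
bar [0.52611034 0.35148125 0.15717379] 0.03414365023684287
bar [0.51707275 0.32264224 0.1575652 ] 0.00392169148485139
bar [0.50756813 0.29231298 0.15797684] -0.027861970967867942
0.146 -0.0012042319378700315 0.02428153620232077
0.152 -0.0007794944962597909 0.022586387591940253
0.146 -0.000672088375998979 -0.003006271979783511
0.152 -0.00025093545726883037 -0.004517609716960742
0.146 -0.0006350971089533616 -0.02794139122808291
0.152 -0.0002141933636654776 -0.029284765821724682
```

```bash
cat >> h.py <<'E'
def pose():
    o=r.get_obs(); M=R.from_rotvec(o["orientation"]).as_matrix(); return np.array(o["tcp_pos"]),M
def yaw(M): return np.degrees(np.arctan2(M[1,0],M[0,0]))
def fw(p,M,rows):
    for s,t in rows:
        p=p+M@np.array(s); M=M@R.from_rotvec(np.radians(5)*np.array(t)).as_matrix()
    return p,M
def plan(goal,gyaw,n,p=None,M=None):
    "constant row: shift, turn(z)"
    if p is None: p,M=pose()
    w=-((gyaw-yaw(M)+180)%360-180)/5/n
    from scipy.optimize import least_squares
    f=lambda x: fw(p,M,[(x,(0,0,w))]*n)[0]-goal
    x=least_squares(f,np.zeros(3)).x; print("row",x.round(5),"turn",round(w,4)); return x,w
def st():
    o=r.get_obs(); p,M=pose(); print(round(o["clock"],2),p.round(4),"yaw",round(yaw(M),2),"tilt",M[:,2].round(4),"F",np.round(o["contact_force"],2),"M",np.round(o["moment"],3),"w",round(o["grip_width"],4))
E
python3 - <<'E'
from h import *
plan(np.array([.577,-.0443,.2303]),-8.5,14)
E
```

```text
row [-9.840e-03 -5.072e-02  6.000e-05] turn -0.8861
```

Emit:
send_rows([
  [[-0.0098,-0.0507,0],[0,0,-0.886]],
  [[-0.0098,-0.0507,0],[0,0,-0.886]],
  [[-0.0098,-0.0507,0],[0,0,-0.886]],
  [[-0.0098,-0.0507,0],[0,0,-0.886]],
  [[-0.0098,-0.0507,0],[0,0,-0.886]],
  [[-0.0098,-0.0507,0],[0,0,-0.886]],
  [[-0.0098,-0.0507,0],[0,0,-0.886]],
  [[-0.0098,-0.0507,0],[0,0,-0.886]],
  [[-0.0098,-0.0507,0],[0,0,-0.886]],
  [[-0.0098,-0.0507,0],[0,0,-0.886]],
  [[-0.0098,-0.0507,0],[0,0,-0.886]],
  [[-0.0098,-0.0507,0],[0,0,-0.886]],
  [[-0.0098,-0.0507,0],[0,0,-0.886]],
  [[-0.0098,-0.0507,0],[0,0,-0.886]],
  [[0,0,0],[0,0,0]],
  [[0,0,0],[0,0,0]],
  [[0,0,0],[0,0,0]],
], fingers=0, grip_force=60)

```text
clock: 2.33
tcp_pos: [0.5773, -0.0471, 0.2311]
orientation: [3.132, -0.238, -0.0]
contact_force: [0.3, 0.5, -0.3]
grip_width: 0.0853
```

```bash
python3 - <<'E'
from h import *
st(); plan(np.array([.577,-.0443,.123]),-8.5,4)
s=grab_frame("side"); crop(s,"pics/s4.png",230,100,350,280,4)
E
```

```text
2.33 [ 0.5773 -0.0471  0.2311] yaw -8.68 tilt [-4.e-04 -8.e-04 -1.e+00] F [ 0.31  0.53 -0.25] M [-0.023 -0.01   0.01 ] w 0.0853
row [-0.00017 -0.0007   0.02702] turn -0.0091
```

View pics/s4.png

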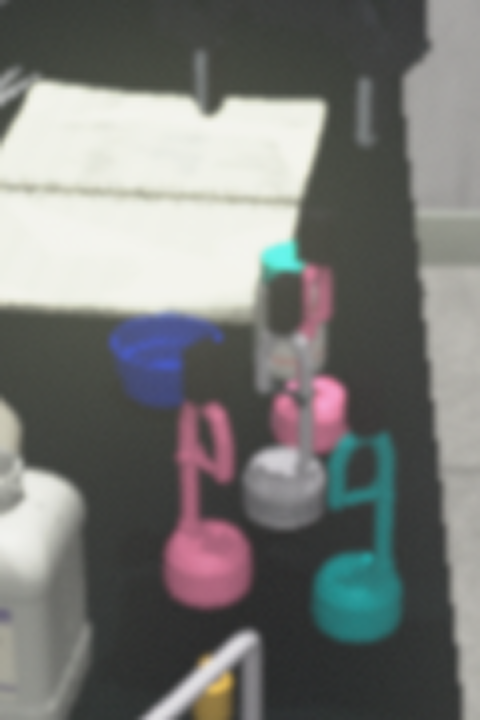

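The side view shows the fingers at about (205,80) and (365,110) in the crop, straddling the grip block at (285,300), so they are centred. I'll descend.

Emit:
send_rows([
  [[0,-0.0014,0.027],[0,0,0]],
  [[0,-0.0014,0.027],[0,0,0]],
  [[0,0,0.027],[0,0,0]],
  [[0,0,0.027],[0,0,0]],
  [[0,0,0],[0,0,0]],
  [[0,0,0],[0,0,0]],
])

```text
clock: 3.12
tcp_pos: [0.5785, -0.0429, 0.1242]
orientation: [3.133, -0.235, 0.002]
contact_force: [0.1, 0.6, 0.1]
grip_width: 0.0854
```

```bash
python3 - <<'E'
from h import *
st()
s=grab_frame("side"); crop(s,"pics/s5.png",270,130,350,250,5)
t=grab_frame("top"); crop(t,"pics/t5.png",280,160,420,280,5)
E
```

```text
3.12 [ 0.5785 -0.0429  0.1242] yaw -8.57 tilt [ 1.2e-03 -1.0e-04 -1.0e+00] F [0.09 0.63 0.13] M [ 0.013  0.006 -0.002] w 0.0854
```

View pics/s5.png

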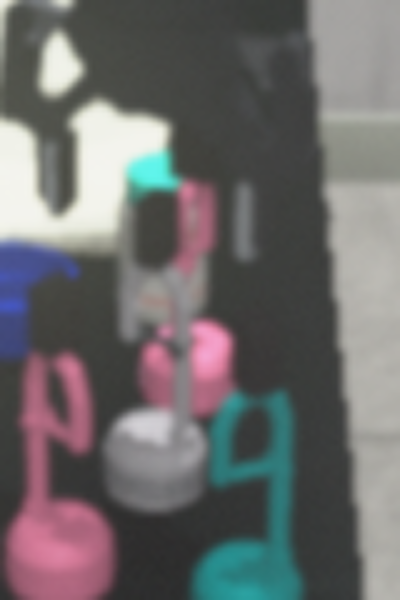

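View pics/t5.png

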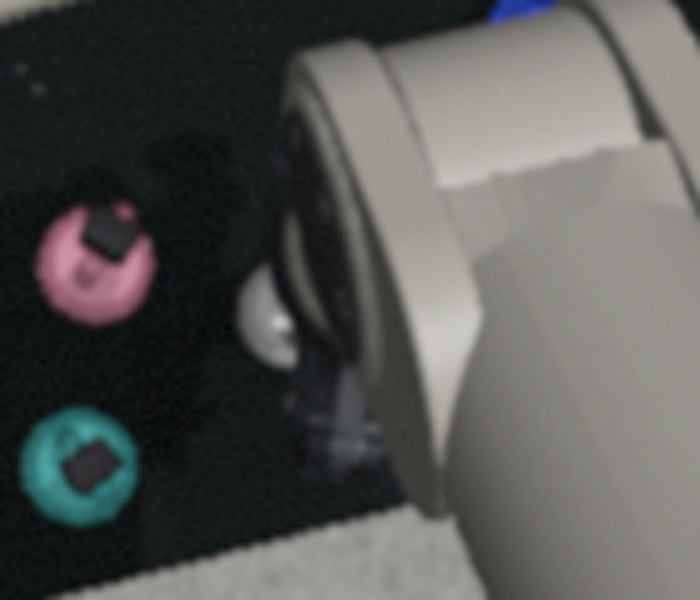

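The block at (155,230) in the side crop lies between the fingers at (58,180) and (245,220). I'll close the gripper.

Emit:
send_rows([
  [[0,0,0],[0,0,0]],
  [[0,0,0],[0,0,0]],
  [[0,0,0],[0,0,0]],
  [[0,0,0],[0,0,0]],
  [[0,0,0],[0,0,0]],
  [[0,0,0],[0,0,0]],
  [[0,0,0],[0,0,0]],
  [[0,0,0],[0,0,0]],
  [[0,0,0],[0,0,0]],
  [[0,0,0],[0,0,0]],
], fingers=255, grip_force=60)

```text
clock: 4.47
tcp_pos: [0.578, -0.0423, 0.1235]
orientation: [-3.133, 0.233, -0.001]
contact_force: [-0.7, -0.3, 4.6]
grip_width: 0.0153
```

```bash
python3 - <<'E'
from h import *
st()
s=grab_frame("side"); crop(s,"pics/s6.png",270,130,350,250,5)
E
```

```text
4.47 [ 0.578  -0.0423  0.1235] yaw -8.51 tilt [ 4.e-04  0.e+00 -1.e+00] F [-0.67 -0.33  4.62] M [0.003 0.086 0.005] w 0.0153
```

View pics/s6.png

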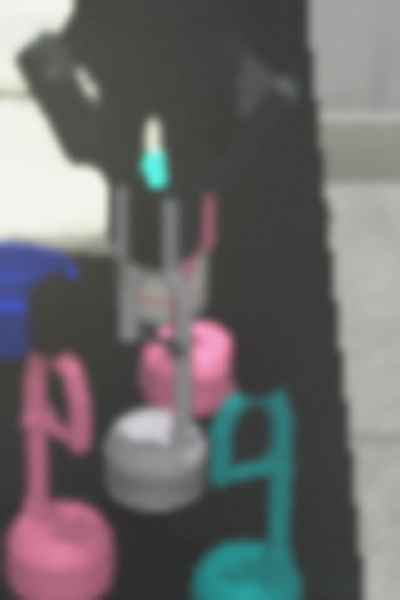

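Gripped: opening is 15.3 mm on the 16 mm block. I'll lift.

Emit:
send_rows([
  [[0,0,-0.005],[0,0,0]],
  [[0,0,-0.015],[0,0,0]],
  [[0,0,-0.03],[0,0,0]],
  [[0,0,-0.04],[0,0,0]],
  [[0,0,-0.04],[0,0,0]],
  [[0,0,-0.035],[0,0,0]],
  [[0,0,-0.02],[0,0,0]],
  [[0,0,0],[0,0,0]],
  [[0,0,0],[0,0,0]],
  [[0,0,0],[0,0,0]],
])

```text
clock: 5.78
tcp_pos: [0.5771, -0.0425, 0.3069]
orientation: [3.133, -0.233, -0.004]
contact_force: [-0.8, 0.3, -2.8]
grip_width: 0.0151
```

```bash
python3 - <<'E'
from h import *
st()
s=grab_frame("side"); crop(s,"pics/s7.png",230,50,350,210,4)
P=np.array([.5159,.3189]); a=np.radians(-17.4); n=np.array([np.cos(a),np.sin(a)]); y=np.array([-n[1],n[0]])
g=P-.065*n
print(g); plan(np.array([*g,.308]),-17.4,14)
E
```

```text
5.78 [ 0.5771 -0.0425  0.3069] yaw -8.51 tilt [-2.5e-03  1.0e-04 -1.0e+00] F [-0.83  0.27 -2.84] M [ 0.013 -0.006 -0.039] w 0.0151
[0.45387438 0.33833765]
row [-1.456e-02 -2.464e-02 -4.000e-05] turn 0.127
```

View pics/s7.png

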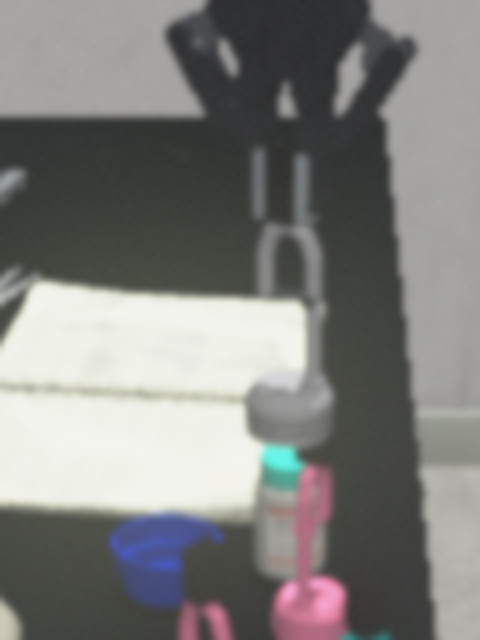

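Held upright in the air at (285,320) in the crop. I'll carry it over to beside the stand.

Emit:
send_rows([
  [[-0.007,-0.012,0],[0,0,0.127]],
  [[-0.0146,-0.0247,0],[0,0,0.127]],
  [[-0.0146,-0.0247,0],[0,0,0.127]],
  [[-0.0146,-0.0247,0],[0,0,0.127]],
  [[-0.0146,-0.0247,0],[0,0,0.127]],
  [[-0.0146,-0.0247,0],[0,0,0.127]],
  [[-0.0146,-0.0247,0],[0,0,0.127]],
  [[-0.0146,-0.0247,0],[0,0,0.127]],
  [[-0.0146,-0.0247,0],[0,0,0.127]],
  [[-0.0146,-0.0247,0],[0,0,0.127]],
  [[-0.0146,-0.0247,0],[0,0,0.127]],
  [[-0.0146,-0.0247,0],[0,0,0.127]],
  [[-0.0146,-0.0247,0],[0,0,0.127]],
  [[-0.0146,-0.0247,0],[0,0,0.127]],
  [[-0.007,-0.012,0],[0,0,0]],
  [[0,0,0],[0,0,0]],
  [[0,0,0],[0,0,0]],
])

```text
clock: 7.95
tcp_pos: [0.4572, 0.3379, 0.3081]
orientation: [3.104, -0.477, 0.0]
contact_force: [0.2, -0.3, -2.5]
grip_width: 0.0151
```

```bash
cat >> h.py <<'E'
def loc():
    p,M=pose(); P=np.array([.5159,.3189]); a=np.radians(-17.4); n=np.array([np.cos(a),np.sin(a)]); y=np.array([-n[1],n[0]])
    d=p[:2]-P; print("stand x,y",(d@n).round(4),(d@y).round(4),"weight bottom z",(p[2]-.123).round(4))
E
python3 - <<'E'
from h import *
st();loc()
t=grab_frame("top");s=grab_frame("side"); crop(s,"pics/s8.png",200,100,400,380,2); crop(t,"pics/t8.png",90,180,250,300,5)
E
```

```text
7.95 [0.4572 0.3379 0.3081] yaw -17.49 tilt [ 1.0e-04 -1.1e-03 -1.0e+00] F [ 0.16 -0.28 -2.54] M [ 0.025 -0.012 -0.032] w 0.0151
stand x,y -0.0617 0.0006 weight bottom z 0.1851
```

View pics/s8.png

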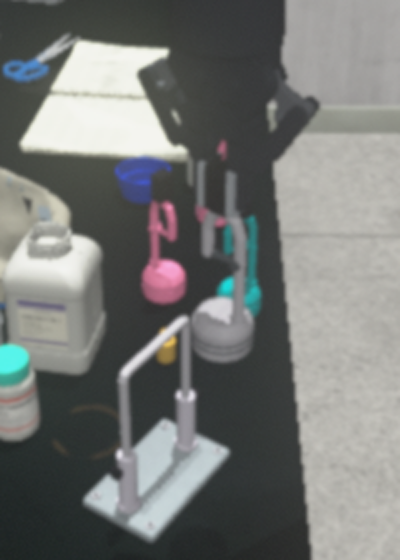

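View pics/t8.png

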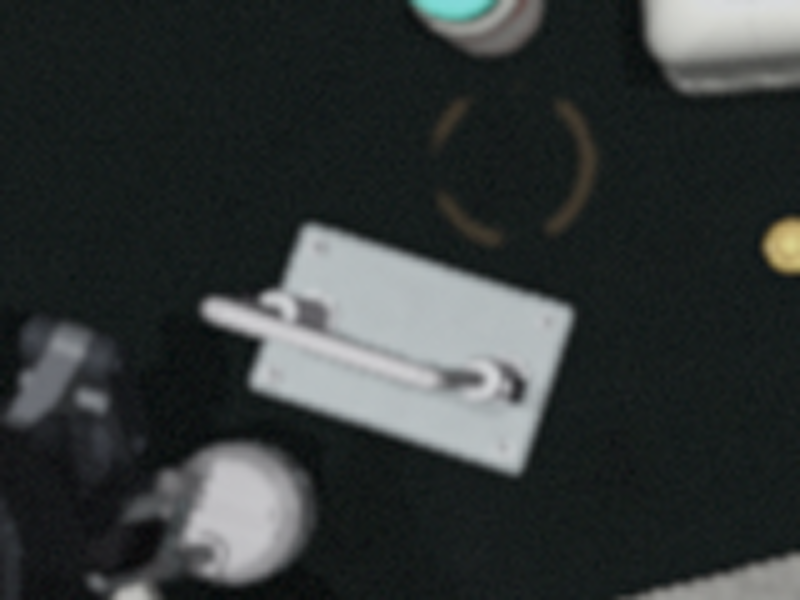

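Emit:
send_rows([
  [[0,0,0.01],[0,0,0]],
  [[0,0,0.025],[0,0,0]],
  [[0,0,0.025],[0,0,0]],
  [[0,0,0.017],[0,0,0]],
  [[0,0,0.007],[0,0,0]],
  [[0,0,0],[0,0,0]],
  [[0,0,0],[0,0,0]],
  [[0,0,0],[0,0,0]],
])

```text
clock: 9.05
tcp_pos: [0.4571, 0.3396, 0.2251]
orientation: [-3.104, 0.475, -0.002]
contact_force: [-0.1, 0.1, -3.3]
grip_width: 0.0151
```

```bash
python3 - <<'E'
from h import *
st();loc()
t=grab_frame("top");s=grab_frame("side"); crop(s,"pics/s9.png",220,210,360,370,4); crop(t,"pics/t9.png",90,200,230,310,5)
E
```

```text
9.05 [0.4571 0.3396 0.2251] yaw -17.41 tilt [ 1.2e-03  8.0e-04 -1.0e+00] F [-0.07  0.14 -3.33] M [0.038 0.001 0.022] w 0.0151
stand x,y -0.0623 0.0022 weight bottom z 0.1021
```

View pics/s9.png

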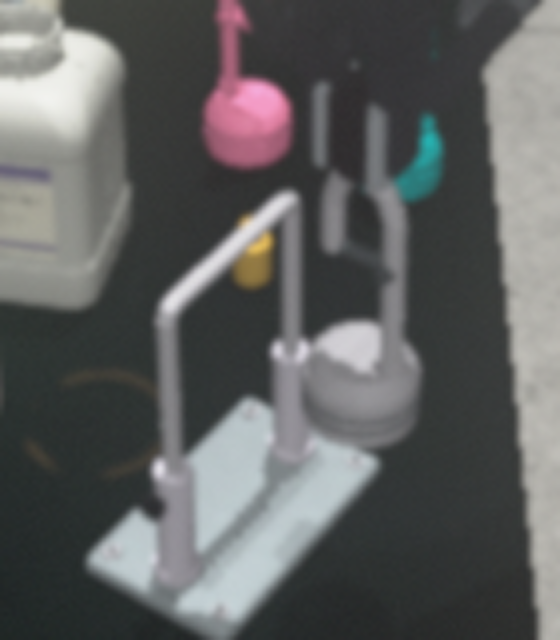

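View pics/t9.png

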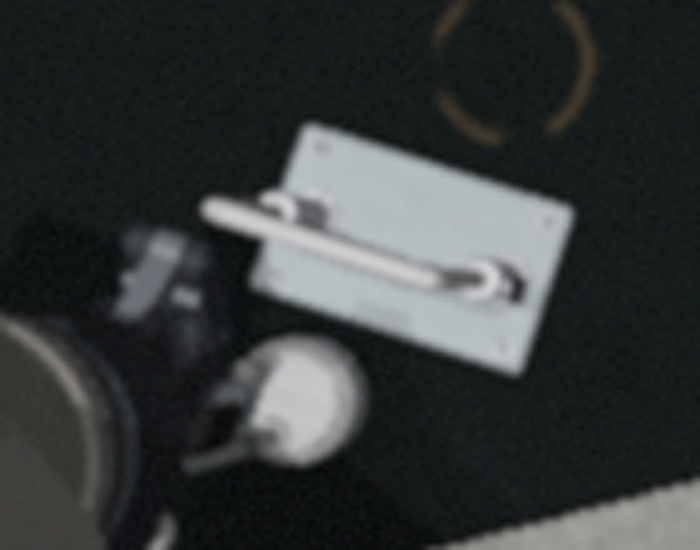

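The weight is level with the bar's middle, with the mouth at bar height. I'll advance the hook over the bar.

Emit:
send_rows([
  [[0.006,0.001,0],[0,0,0]],
  [[0.012,0.001,0],[0,0,0]],
  [[0.012,0,0],[0,0,0]],
  [[0.012,0,0],[0,0,0]],
  [[0.008,0,0],[0,0,0]],
  [[0.004,0,0],[0,0,0]],
  [[0,0,0],[0,0,0]],
  [[0,0,0],[0,0,0]],
  [[0,0,0],[0,0,0]],
])

```text
clock: 10.28
tcp_pos: [0.5073, 0.3214, 0.2244]
orientation: [-3.106, 0.474, -0.0]
contact_force: [0.2, 0.2, -2.8]
grip_width: 0.015
```

```bash
python3 - <<'E'
from h import *
st();loc()
t=grab_frame("top");s=grab_frame("side"); crop(s,"pics/s10.png",220,210,340,350,5); crop(t,"pics/t10.png",90,200,230,310,5)
p,M=pose()
def S(u,v): return onz(s,u/4+220,v/4+210,.13)
E
```

```text
10.28 [0.5073 0.3214 0.2244] yaw -17.37 tilt [ 0.  0. -1.] F [ 0.21  0.18 -2.77] M [0.01  0.061 0.003] w 0.015
stand x,y -0.009 -0.0002 weight bottom z 0.1014
```

View pics/s10.png

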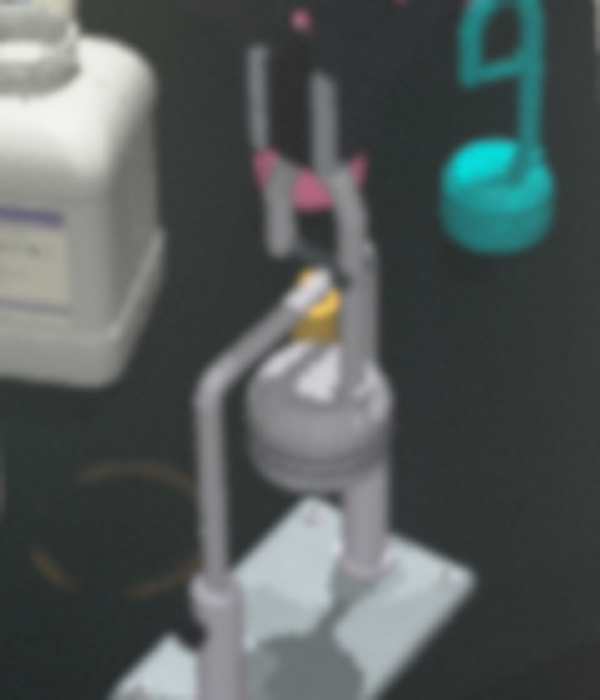

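View pics/t10.png

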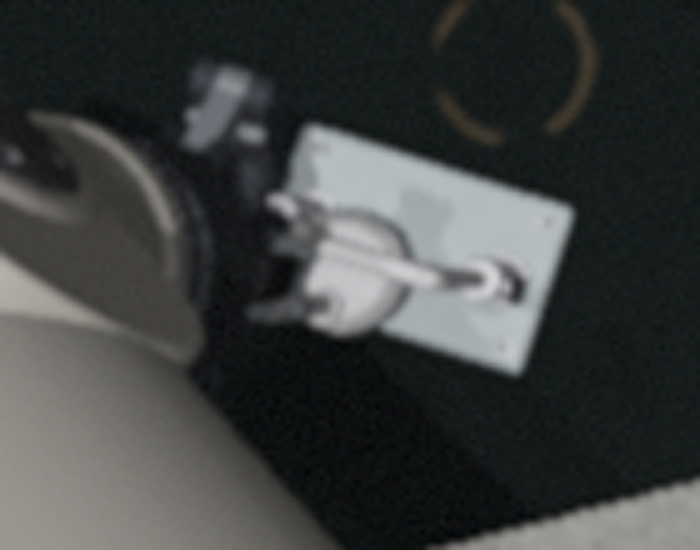

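The bar passes under the gate in both views. Next I'll feel for the shank to fix x exactly.

Emit:
send_rows([
  [[0.004,0,0],[0,0,0]],
  [[0.004,0,0],[0,0,0]],
  [[0.003,0,0],[0,0,0]],
  [[0,0,0],[0,0,0]],
  [[0,0,0],[0,0,0]],
])

```text
clock: 11.0
tcp_pos: [0.518, 0.318, 0.2243]
orientation: [-3.105, 0.475, 0.0]
contact_force: [-0.3, -0.3, -2.3]
grip_width: 0.0152
```

```bash
python3 - <<'E'
from h import *
st();loc()
E
```

```text
11.0 [0.518  0.318  0.2243] yaw -17.4 tilt [-2.e-04  1.e-04 -1.e+00] F [-0.35 -0.29 -2.31] M [ 0.034  0.009 -0.015] w 0.0152
stand x,y 0.0023 -0.0003 weight bottom z 0.1013
```

Emit:
send_rows([
  [[0.0015,0,0],[0,0,0]],
  [[0,0,0],[0,0,0]],
  [[0,0,0],[0,0,0]],
])

```text
clock: 11.38
tcp_pos: [0.5195, 0.3175, 0.2243]
orientation: [-3.105, 0.475, -0.0]
contact_force: [-0.4, -0.5, -2.7]
grip_width: 0.0152
```

```bash
python3 - <<'E'
from h import *
st();loc()
E
```

```text
11.38 [0.5195 0.3175 0.2243] yaw -17.4 tilt [ 1.e-04  0.e+00 -1.e+00] F [-0.42 -0.51 -2.67] M [-0.017 -0.045  0.025] w 0.0152
stand x,y 0.0039 -0.0003 weight bottom z 0.1013
```

Emit:
send_rows([
  [[0.0015,0,0],[0,0,0]],
  [[0,0,0],[0,0,0]],
  [[0,0,0],[0,0,0]],
])

```text
clock: 11.75
tcp_pos: [0.521, 0.317, 0.2243]
orientation: [3.105, -0.475, -0.0]
contact_force: [0.3, -0.1, -3.4]
grip_width: 0.0154
```

```bash
python3 - <<'E'
from h import *
st();loc()
E
```

```text
11.75 [0.521  0.317  0.2243] yaw -17.4 tilt [-0. -0. -1.] F [ 0.28 -0.07 -3.42] M [ 0.015 -0.007 -0.026] w 0.0154
stand x,y 0.0054 -0.0003 weight bottom z 0.1013
```

Emit:
send_rows([
  [[0.0015,0,0],[0,0,0]],
  [[0,0,0],[0,0,0]],
  [[0,0,0],[0,0,0]],
])

```text
clock: 12.12
tcp_pos: [0.5219, 0.3168, 0.2242]
orientation: [3.105, -0.475, -0.001]
contact_force: [-2.4, 1.0, -2.3]
grip_width: 0.0153
```

```bash
python3 - <<'E'
from h import *
st();loc()
E
```

```text
12.12 [0.5219 0.3168 0.2242] yaw -17.38 tilt [-7.e-04  0.e+00 -1.e+00] F [-2.36  0.96 -2.31] M [0.115 0.688 0.021] w 0.0153
stand x,y 0.0064 -0.0002 weight bottom z 0.1012
```

Emit:
send_rows([
  [[0.001,0,0],[0,0,0]],
  [[0,0,0],[0,0,0]],
  [[0,0,0],[0,0,0]],
])

```text
clock: 12.5
tcp_pos: [0.5224, 0.3166, 0.2242]
orientation: [3.105, -0.474, -0.002]
contact_force: [-6.0, 0.6, -0.3]
grip_width: 0.0154
```

```bash
python3 - <<'E'
from h import *
st();loc()
E
```

```text
12.5 [0.5224 0.3166 0.2242] yaw -17.37 tilt [-0.0016 -0.     -1.    ] F [-5.97  0.61 -0.29] M [ 0.24   1.515 -0.031] w 0.0154
stand x,y 0.0069 -0.0002 weight bottom z 0.1012
```

Shank contact is at stand x ≈ 6 mm (expected 5.5). I'll back off to put the bar about 3.5 mm toward the tip, then lower partway.

Emit:
send_rows([
  [[-0.004,0,0],[0,0,0]],
  [[-0.004,0,0],[0,0,0]],
  [[-0.0028,0,0],[0,0,0]],
  [[0,0,0],[0,0,0]],
  [[0,0,0],[0,0,0]],
  [[0,0,0.003],[0,0,0]],
  [[0,0,0.004],[0,0,0]],
  [[0,0,0.004],[0,0,0]],
  [[0,0,0.003],[0,0,0]],
  [[0,0,0],[0,0,0]],
  [[0,0,0],[0,0,0]],
])

```text
clock: 13.88
tcp_pos: [0.5131, 0.3196, 0.2104]
orientation: [-3.105, 0.475, -0.0]
contact_force: [0.2, -0.7, -3.4]
grip_width: 0.0149
```

```bash
python3 - <<'E'
from h import *
st();loc()
s=grab_frame("side"); crop(s,"pics/s11.png",220,210,340,350,5)
E
```

```text
13.88 [0.5131 0.3196 0.2104] yaw -17.4 tilt [ 2.e-04  1.e-04 -1.e+00] F [ 0.17 -0.68 -3.42] M [ 0.041 -0.     0.013] w 0.0149
stand x,y -0.0028 -0.0002 weight bottom z 0.0874
```

View pics/s11.png

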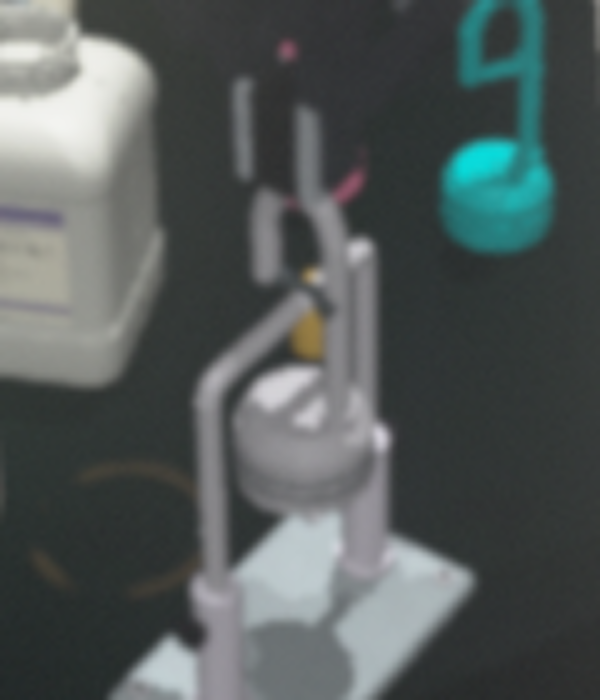

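The bar is just below the gate at (305,300). Now I'll feel downwards.

Emit:
send_rows([
  [[0,0,0.0015],[0,0,0]],
  [[0,0,0.0015],[0,0,0]],
  [[0,0,0],[0,0,0]],
])

```text
clock: 14.3
tcp_pos: [0.513, 0.3194, 0.2071]
orientation: [3.105, -0.475, -0.0]
contact_force: [-0.1, -1.3, -2.8]
grip_width: 0.0149
```

Emit:
send_rows([
  [[0,0,0.0015],[0,0,0]],
  [[0,0,0],[0,0,0]],
  [[0,0,0],[0,0,0]],
])

```text
clock: 14.68
tcp_pos: [0.5131, 0.3196, 0.2059]
orientation: [-3.105, 0.475, -0.0]
contact_force: [-0.3, -0.1, -1.9]
grip_width: 0.0149
```

Emit:
send_rows([
  [[0,0,0.0015],[0,0,0]],
  [[0,0,0],[0,0,0]],
  [[0,0,0],[0,0,0]],
])

```text
clock: 15.05
tcp_pos: [0.5131, 0.3196, 0.2045]
orientation: [-3.105, 0.475, -0.0]
contact_force: [-0.5, -1.3, 1.1]
grip_width: 0.0151
```

Emit:
send_rows([
  [[0,0,0.0015],[0,0,0]],
  [[0,0,0],[0,0,0]],
  [[0,0,0],[0,0,0]],
])

```text
clock: 15.42
tcp_pos: [0.513, 0.3196, 0.2028]
orientation: [-3.105, 0.475, 0.0]
contact_force: [-1.5, -0.2, 1.0]
grip_width: 0.0151
```

Contact came at TCP z ≈ 0.2055, so the bar axis is at ≈ 0.1555, which agrees with the pictures. The gate is opening at about 4 N. I'll continue down.

Emit:
send_rows([
  [[0,0,0.002],[0,0,0]],
  [[0,0,0.002],[0,0,0]],
  [[0,0,0.002],[0,0,0]],
  [[0,0,0],[0,0,0]],
])

```text
clock: 15.92
tcp_pos: [0.5133, 0.3195, 0.1968]
orientation: [-3.105, 0.476, -0.0]
contact_force: [-0.1, -0.2, 2.8]
grip_width: 0.0151
```

Emit:
send_rows([
  [[0,0,0.002],[0,0,0]],
  [[0,0,0.002],[0,0,0]],
  [[0,0,0.002],[0,0,0]],
  [[0,0,0],[0,0,0]],
])

```text
clock: 16.42
tcp_pos: [0.5123, 0.3197, 0.1903]
orientation: [3.105, -0.474, -0.002]
contact_force: [-1.9, 0.8, 1.6]
grip_width: 0.015
```

Emit:
send_rows([
  [[0,0,0.002],[0,0,0]],
  [[0,0,0.002],[0,0,0]],
  [[0,0,0.002],[0,0,0]],
  [[0,0,0],[0,0,0]],
])

```text
clock: 16.92
tcp_pos: [0.5122, 0.3195, 0.1842]
orientation: [3.105, -0.475, -0.003]
contact_force: [-3.2, 1.8, -1.8]
grip_width: 0.0152
```

Emit:
send_rows([
  [[0,0,0.002],[0,0,0]],
  [[0,0,0.002],[0,0,0]],
  [[0,0,0],[0,0,0]],
])

```text
clock: 17.3
tcp_pos: [0.5121, 0.3195, 0.18]
orientation: [3.105, -0.475, -0.003]
contact_force: [-5.7, 2.3, -3.1]
grip_width: 0.015
```

Emit:
send_rows([
  [[0,0,0.001],[0,0,0]],
  [[0,0,0.001],[0,0,0]],
  [[0,0,0],[0,0,0]],
])

```text
clock: 17.68
tcp_pos: [0.5126, 0.3194, 0.1784]
orientation: [3.105, -0.475, -0.001]
contact_force: [-4.8, 1.9, -3.3]
grip_width: 0.0153
```

```bash
python3 - <<'E'
from h import *
st();loc()
s=grab_frame("side"); crop(s,"pics/s12.png",240,220,310,320,7)
E
```

```text
17.68 [0.5126 0.3194 0.1784] yaw -17.39 tilt [-1.e-03 -3.e-04 -1.e+00] F [-4.81  1.95 -3.26] M [0.442 1.196 0.009] w 0.0153
stand x,y -0.0033 -0.0005 weight bottom z 0.0554
```

View pics/s12.png

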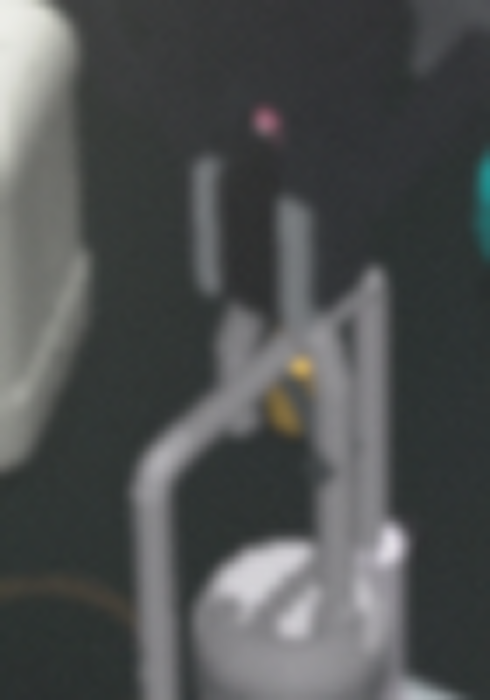

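The gate is swung up beside the bar with about 5 N sideways, as expected near the freeing point. I'll go on in 1 mm steps.

Emit:
send_rows([
  [[0,0,0.001],[0,0,0]],
  [[0,0,0.001],[0,0,0]],
  [[0,0,0],[0,0,0]],
])

```text
clock: 18.1
tcp_pos: [0.5142, 0.3189, 0.177]
orientation: [-3.105, 0.477, -0.002]
contact_force: [0.8, -0.6, -2.8]
grip_width: 0.0149
```

Emit:
send_rows([
  [[0,0,0.001],[0,0,0]],
  [[0,0,0],[0,0,0]],
  [[0,0,0],[0,0,0]],
])

```text
clock: 18.48
tcp_pos: [0.5132, 0.3195, 0.1758]
orientation: [-3.105, 0.475, -0.0]
contact_force: [0.1, -0.3, -2.5]
grip_width: 0.015
```

Emit:
send_rows([
  [[0,0,0.001],[0,0,0]],
  [[0,0,0],[0,0,0]],
  [[0,0,0],[0,0,0]],
])

```text
clock: 18.85
tcp_pos: [0.5131, 0.3195, 0.1748]
orientation: [3.105, -0.475, 0.0]
contact_force: [-0.4, 0.7, -3.3]
grip_width: 0.0152
```

```bash
python3 - <<'E'
from h import *
st();loc()
s=grab_frame("side"); crop(s,"pics/s13.png",240,220,310,320,7)
E
```

```text
18.85 [0.5131 0.3195 0.1748] yaw -17.4 tilt [ 0. -0. -1.] F [-0.42  0.71 -3.29] M [-0.006  0.013  0.043] w 0.0152
stand x,y -0.0029 -0.0003 weight bottom z 0.0518
```

View pics/s13.png

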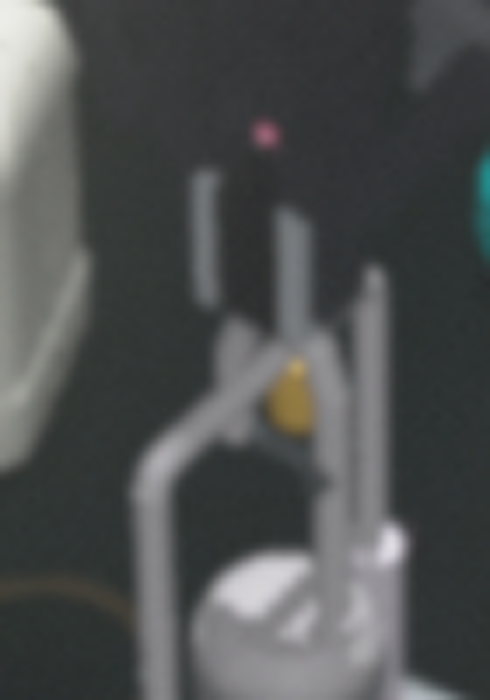

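The gate has snapped shut: the sideways force dropped to 0 and the gate line is visible from (260,430) to (320,480). Next I'll centre on the bar and pull up toward the gate.

Emit:
send_rows([
  [[0.0017,0,-0.002],[0,0,0]],
  [[0.0017,0,-0.004],[0,0,0]],
  [[0,0,-0.004],[0,0,0]],
  [[0,0,-0.003],[0,0,0]],
  [[0,0,0],[0,0,0]],
  [[0,0,0],[0,0,0]],
])

```text
clock: 19.65
tcp_pos: [0.5162, 0.3184, 0.1877]
orientation: [3.105, -0.475, -0.0]
contact_force: [0.5, -0.4, -1.8]
grip_width: 0.0151
```

Emit:
send_rows([
  [[0,0,-0.001],[0,0,0]],
  [[0,0,-0.001],[0,0,0]],
  [[0,0,0],[0,0,0]],
  [[0,0,0],[0,0,0]],
])

```text
clock: 20.15
tcp_pos: [0.5163, 0.3184, 0.1898]
orientation: [3.105, -0.475, 0.0]
contact_force: [-0.4, -0.1, -2.8]
grip_width: 0.0151
```

Emit:
send_rows([
  [[0,0,-0.0007],[0,0,0]],
  [[0,0,0],[0,0,0]],
  [[0,0,0],[0,0,0]],
])

```text
clock: 20.52
tcp_pos: [0.5163, 0.3184, 0.1905]
orientation: [3.105, -0.475, 0.0]
contact_force: [-0.5, 0.1, -3.0]
grip_width: 0.0154
```

Emit:
send_rows([
  [[0,0,-0.0007],[0,0,0]],
  [[0,0,0],[0,0,0]],
  [[0,0,0],[0,0,0]],
])

```text
clock: 20.9
tcp_pos: [0.5163, 0.3185, 0.1912]
orientation: [3.105, -0.475, 0.0]
contact_force: [0.1, -0.1, -3.5]
grip_width: 0.015
```

Emit:
send_rows([
  [[0,0,-0.0005],[0,0,0]],
  [[0,0,0],[0,0,0]],
  [[0,0,0],[0,0,0]],
])

```text
clock: 21.28
tcp_pos: [0.5163, 0.3185, 0.1917]
orientation: [-3.105, 0.475, -0.0]
contact_force: [0.8, -0.3, -3.3]
grip_width: 0.0152
```

Emit:
send_rows([
  [[0,0,-0.0005],[0,0,0]],
  [[0,0,0],[0,0,0]],
  [[0,0,0],[0,0,0]],
])

```text
clock: 21.65
tcp_pos: [0.5163, 0.3184, 0.1922]
orientation: [3.105, -0.475, -0.0]
contact_force: [0.5, -0.3, -3.6]
grip_width: 0.015
```

Emit:
send_rows([
  [[0,0,-0.0005],[0,0,0]],
  [[0,0,0],[0,0,0]],
  [[0,0,0],[0,0,0]],
])

```text
clock: 22.02
tcp_pos: [0.5163, 0.3184, 0.1925]
orientation: [3.105, -0.475, -0.0]
contact_force: [0.6, 0.2, -5.9]
grip_width: 0.0151
```

Emit:
send_rows([
  [[0,0,-0.0005],[0,0,0]],
  [[0,0,0],[0,0,0]],
  [[0,0,0],[0,0,0]],
])

```text
clock: 22.4
tcp_pos: [0.5162, 0.3183, 0.1928]
orientation: [3.105, -0.475, -0.001]
contact_force: [1.9, 0.7, -9.4]
grip_width: 0.0153
```

```bash
python3 - <<'E'
from h import *
st();loc()
s=grab_frame("side"); crop(s,"pics/s14.png",240,200,310,300,7)
E
```

```text
22.4 [0.5162 0.3183 0.1928] yaw -17.4 tilt [-5.e-04 -3.e-04 -1.e+00] F [ 1.9   0.74 -9.44] M [ 0.176 -0.267  0.007] w 0.0153
stand x,y 0.0005 -0.0005 weight bottom z 0.0698
```

View pics/s14.png

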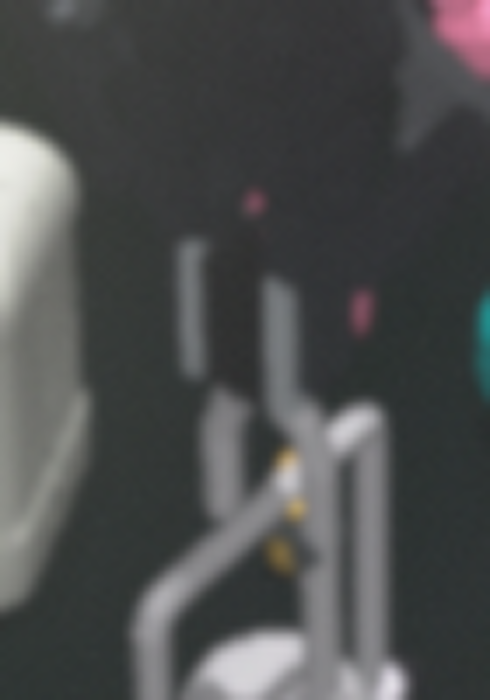

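The gate holds: 9.4 N total down, minus about 3 N of weight, gives a pull of about 6 N. I'll ease slightly, hold, and then let it down.

Emit:
send_rows([
  [[0,0,0.0002],[0,0,0]],
  [[0,0,0],[0,0,0]],
  [[0,0,0],[0,0,0]],
])

```text
clock: 22.82
tcp_pos: [0.5162, 0.3183, 0.1928]
orientation: [3.105, -0.475, -0.0]
contact_force: [0.6, 0.2, -9.5]
grip_width: 0.0153
```

Emit:
send_rows([
  [[0,0,0.002],[0,0,0]],
  [[0,0,0.004],[0,0,0]],
  [[0,0,0.004],[0,0,0]],
  [[0,0,0.004],[0,0,0]],
  [[0,0,0.004],[0,0,0]],
  [[0,0,0.003],[0,0,0]],
  [[0,0,0],[0,0,0]],
  [[0,0,0],[0,0,0]],
])

```text
clock: 23.82
tcp_pos: [0.5164, 0.3185, 0.1721]
orientation: [-3.105, 0.475, -0.0]
contact_force: [0.0, 1.2, -1.6]
grip_width: 0.0151
```

Emit:
send_rows([
  [[0,0,0.001],[0,0,0]],
  [[0,0,0.001],[0,0,0]],
  [[0,0,0],[0,0,0]],
  [[0,0,0],[0,0,0]],
])

```text
clock: 24.32
tcp_pos: [0.5164, 0.3185, 0.17]
orientation: [-3.105, 0.475, -0.0]
contact_force: [-0.7, 0.6, -2.6]
grip_width: 0.0152
```

Emit:
send_rows([
  [[0,0,0.001],[0,0,0]],
  [[0,0,0],[0,0,0]],
  [[0,0,0],[0,0,0]],
])

```text
clock: 24.7
tcp_pos: [0.5163, 0.3185, 0.169]
orientation: [3.105, -0.475, 0.0]
contact_force: [-0.1, 0.3, -1.8]
grip_width: 0.0152
```

Emit:
send_rows([
  [[0,0,0.0006],[0,0,0]],
  [[0,0,0],[0,0,0]],
  [[0,0,0],[0,0,0]],
])

```text
clock: 25.08
tcp_pos: [0.5164, 0.3185, 0.1687]
orientation: [-3.105, 0.475, -0.0]
contact_force: [-1.2, -1.1, 2.1]
grip_width: 0.0152
```

Emit:
send_rows([
  [[0,0,0.0006],[0,0,0]],
  [[0,0,0],[0,0,0]],
  [[0,0,0],[0,0,0]],
])

```text
clock: 25.45
tcp_pos: [0.5165, 0.3186, 0.1685]
orientation: [-3.105, 0.475, -0.001]
contact_force: [-1.7, -1.7, 5.3]
grip_width: 0.0149
```

```bash
python3 - <<'E'
from h import *
st();loc()
E
```

```text
25.45 [0.5165 0.3186 0.1685] yaw -17.4 tilt [ 7.e-04  1.e-04 -1.e+00] F [-1.7  -1.74  5.29] M [-0.374  0.386  0.043] w 0.0149
stand x,y 0.0007 -0.0001 weight bottom z 0.0455
```

The arch rests on the bar. I'll ease to near zero load, relax the grip and open.

Emit:
send_rows([
  [[0,0,-0.0009],[0,0,0]],
  [[0,0,0],[0,0,0]],
  [[0,0,0],[0,0,0]],
  [[0,0,0],[0,0,0]],
], fingers=255, grip_force=20)

```text
clock: 25.95
tcp_pos: [0.5164, 0.3185, 0.1687]
orientation: [-3.105, 0.475, -0.0]
contact_force: [-0.4, 0.1, 0.6]
grip_width: 0.0151
```

```bash
python3 - <<'E'
from h import *
st();loc()
t=grab_frame("top");s=grab_frame("side"); crop(s,"pics/s15.png",220,200,340,340,5)
E
```

```text
25.95 [0.5164 0.3185 0.1687] yaw -17.4 tilt [ 1.e-04  1.e-04 -1.e+00] F [-0.44  0.15  0.59] M [-0.023  0.062  0.05 ] w 0.0151
stand x,y 0.0006 -0.0002 weight bottom z 0.0457
```

View pics/s15.png

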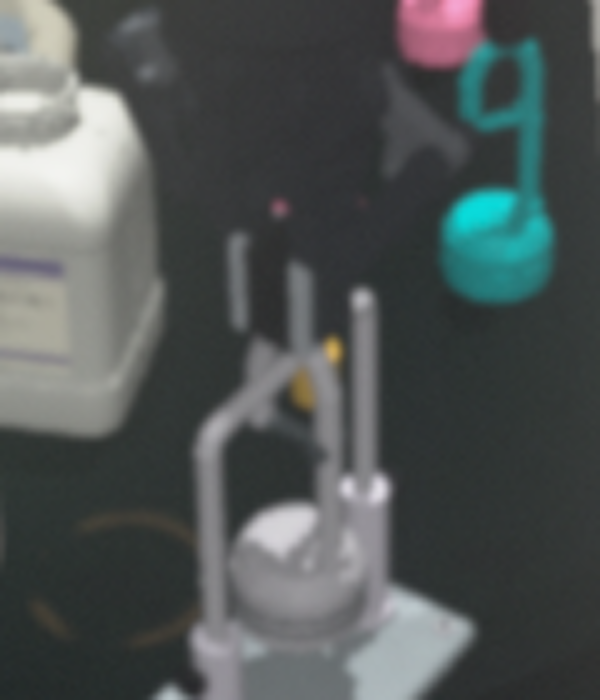

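The arch is on the bar and the gate is shut below it at (300,435), with near-zero load. I'll open.

Emit:
send_rows([
  [[0,0,0],[0,0,0]],
  [[0,0,0],[0,0,0]],
  [[0,0,0],[0,0,0]],
  [[0,0,0],[0,0,0]],
  [[0,0,0],[0,0,0]],
  [[0,0,0],[0,0,0]],
  [[0,0,0],[0,0,0]],
  [[0,0,0],[0,0,0]],
], fingers=60)

```text
clock: 27.05
tcp_pos: [0.5163, 0.3184, 0.1687]
orientation: [3.105, -0.475, 0.0]
contact_force: [0.2, 0.7, -0.8]
grip_width: 0.0651
```

```bash
python3 - <<'E'
from h import *
st();loc()
t=grab_frame("top");s=grab_frame("side"); crop(s,"pics/s16.png",220,200,340,340,5)
E
```

```text
27.05 [0.5163 0.3184 0.1687] yaw -17.4 tilt [ 0.e+00 -1.e-04 -1.e+00] F [ 0.24  0.66 -0.81] M [-0.005  0.051 -0.024] w 0.0651
stand x,y 0.0005 -0.0003 weight bottom z 0.0457
```

View pics/s16.png

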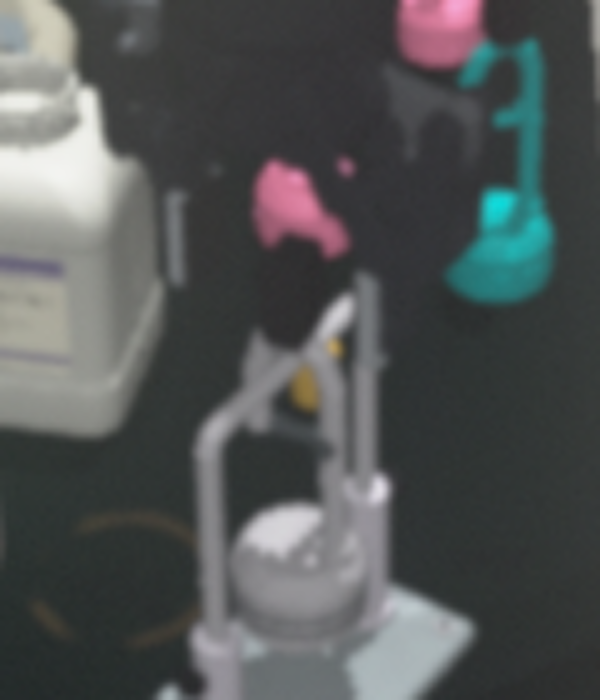

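Released: the weight hangs upright with the block at (295,290), clear of both fingers. I'll rise straight up.

Emit:
send_rows([
  [[0,0,-0.01],[0,0,0]],
  [[0,0,-0.02],[0,0,0]],
  [[0,0,-0.03],[0,0,0]],
  [[0,0,-0.03],[0,0,0]],
  [[0,0,-0.03],[0,0,0]],
  [[0,0,-0.02],[0,0,0]],
  [[0,0,0],[0,0,0]],
  [[0,0,0],[0,0,0]],
  [[0,0,0],[0,0,0]],
  [[0,0,0],[0,0,0]],
  [[0,0,0],[0,0,0]],
  [[0,0,0],[0,0,0]],
])

```text
clock: 28.65
tcp_pos: [0.5163, 0.3185, 0.3085]
orientation: [3.105, -0.475, -0.0]
contact_force: [-0.4, 0.0, -0.2]
grip_width: 0.0656
```

```bash
python3 - <<'E'
from h import *
st()
t=grab_frame("top");s=grab_frame("side"); crop(s,"pics/s17.png",220,200,340,340,5); cv2.imwrite("pics/t17.png",t["frame"][:,:,::-1])
E
```

```text
28.65 [0.5163 0.3185 0.3085] yaw -17.4 tilt [-2.e-04 -1.e-04 -1.e+00] F [-0.42  0.02 -0.19] M [ 0.016 -0.036 -0.   ] w 0.0656
```

View pics/s17.png

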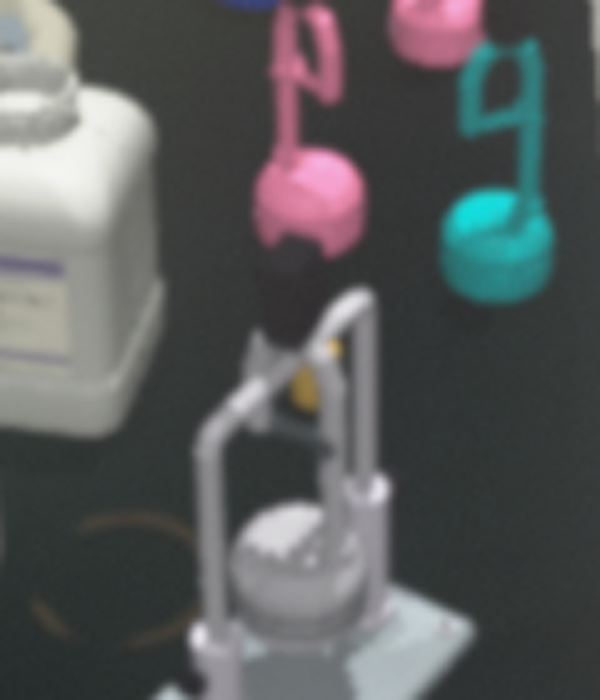

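View pics/t17.png

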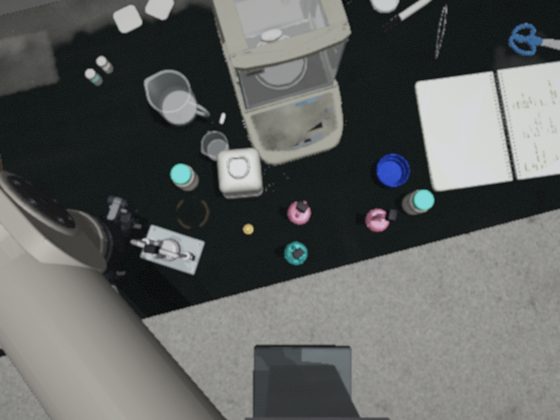

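The weight hangs upright from the bar with the gate shut under it at (300,435) in the crop. The bystanders and look-alikes are where they were at the start, so I'm handing in.

```bash
python3 -c "
from bench import r
print(r.hand_in())"
```

```text
the job is handed in; nothing more can be done
None
```

The hook weight is hanging upright and free from the crossbar with its gate shut behind the bar. I handed the job in at about 29 s of the 54 s allowed.

- **Passing the gate:** I gripped the weight by its block and passed the hook over the bar. I touched the shank to fix the sideways position and felt the bar's axis at about 155.5 mm, which the pictures put at about 157 mm. The gate took roughly 4–6 N. It snapped shut when the bar was 102 mm up the hook, at which point the sideways force dropped to zero.
- **Pull test:** The reading was 9.5 N downward, about 3 N of it the weight itself. That makes a pull of about 6 N, slightly above the 5 N asked, and the gate held.
- **Forces:** The highest load I read on the stand was about 8 N, when the arch came down on the bar.
- **Last checks:** After I let go and raised the gripper clear, the side picture showed the weight upright with the gate closed. The force was back to about 0 N, and in the top view the bystanders and look-alikes stood where they had started. No check failed.

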